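Hold up the tube carrier with the tall tube

ROBOT

A 6-joint arm with a two-finger parallel gripper is mounted at the origin on the work surface. World frame = base frame: x ahead of the robot, y to its left, z up, the work surface at z = 0. Lengths are in mm, angles in rad, forces in N, time in s.
With the tool pointing down it reaches from about 275 to 750 mm from the base axis. Payload 10.2 kg.
Tool frame: the origin (TCP) lies midway between the tips of the shut fingers; the grasp point (between the pads) lies 19 mm behind it; z points along the fingers, y is the direction in which the jaws open and shut (so a half turn about z gives the same grasp; the last joint's range is limited). The gripper opens to 85 mm and grips with 20 to 120 N. Pads are 22 mm wide; open, the fingers measure 114 mm over their backs; the gripper's body (76 mm by 85 mm) begins 54 mm behind the grasp point. The pads swing forward as they close: fully open they stand 13 mm farther back than shut.
Start: joints at [-1.412, 0.313, 1.498, -0, 1.331, -0.223], TCP at [195.598, -487.209, 231.294] pointing down, gripper open.
Joint ranges: [-2.94, 2.94], [-0.97, 2.17], [0.19, 2.56], [-1.23, 4.37], [0.02, 3.11], [-2.88, 2.88]. Speed limits (rad/s): [2.39, 2.39, 3.01, 3.14, 3.14, 3.14].

INTERFACE

Orientations are given as a unit quaternion [w, x, y, z].
In Python, from rig import sense, capture, finish_job, search_frame, trace gives the robot as it stands.
- The arm moves only by the tool arm_command, never from a script. Its argument "steps" is one flat list of numbers, 5 for each row, row after row: the shift along the world's x, y, z in units of 50 mm (1.0 is 50 mm), then the turn about the world's z in units of 5 degrees (1.0 is 5 degrees), then the opening in per cent of the stroke, from 0 (shut) to 100 (fully open). In form: [dx, dy, dz, twist, fingers, dx, dy, dz, twist, fingers, ...]. A call has 1 to 5 rows; each row shifts and turns the commanded pose from where the row before left it; what a row does not reach is not made up. A row lasts 1/8 s, in which the tool goes at most 62.5 mm and 10.7 degrees, less where a joint would pass 70% of its speed; a pose out of reach is approached as far as the arm can. A call is refused whole if a number of a shift passes 1 or a number of a turn 1, either way. A call with a gripper value outside its range is refused whole. The fingers move at their own pace and stop on an object; "grip_force" is the grip in N (left out, the last holds). Time passes only in rows, so rows that do not move let the fingers close. It gives the time, the measured TCP pose, the force and the opening at its end, in the units of the state.
- sense(): the state, without advancing time (a new reading comes with each control period).
- capture(name): name is "scene" or "top"; returns a dict with "frame" (480x640x3 uint8, blue, green, red), "fov_y" (degrees; the focal length in pixels is half the picture's height over the tangent of half this angle, whatever the lens; pixels are square), "cx", "cy" (the principal point, pixels), "extrinsics" (4x4, takes a point from world to camera coordinates). Camera axes: x right, y down, z forward; pixel columns grow to the right and rows downward; lengths in mm; the calibration is good to about 2 mm. A picture is of the moment at which its call begins. There is no depth.
- finish_job(): hands the job in, once; it reports no verdict.
Trained networks look in a picture, given as the dict that the camera call returned (one of the last four; its "shot" number tells which), for a name from the list of things; names that differ only in an ending like _2 or _b are one class to them, and where a whole thing is asked for, a point or a joint stands for the part that bears it (a point fixed in the world has none). Each returns a list of dicts, best first, with "score" (0 to 1); they miss things now and then, are a little off and sometimes report something else, mostly with a low value. They report only what shows in the picture. A call takes as long as a camera call. They do not tell look-alikes from the thing itself.
- search_frame(picture, target): "point" ([x, y, z] in mm, in world coordinates, good to about 4 mm: the middle of the surface that is visible of it).
- trace(picture, target): "mask" (480x640 bool, what is visible of it).
The state is a dict: "time_s": time; "joints": joint angles; "dq": joint speeds; "tau": joint torques, N m; "eef_pos": TCP position; "ee_rot": TCP orientation; "force": force on the tool from outside, world axes, zero at the start; "wrist_torque": the same for the moment, N m; "grip_width": opening from 0.0 (shut) to 1.0 (fully open).
Only numpy, scipy, OpenCV 4.12 (cv2) and the standard library are available. Lean on these libraries where they do the work, as an engineer would, in place of code of your own. Each camera call takes 0.05 s, during which the arm holds its last target. There are 200 camera calls.

TASK

One of the three handled tube carriers on the bench holds the tall sample tube; take that carrier by its handle, lift it straight up until its underside is a good 10 cm clear of the bench, and finish still holding it there, level and steady, with its tubes in their holes. Do not take tubes out or tip the carrier, and leave the other two carriers and everything else on the bench where they are.

Things in the scene. Friction and masses are not known exactly. Their poses are not given: they have to be found in the camera images.
- carrier_a_grip (a point): centre of the grip bar of one of 3 identical white tube carriers: block 170 (its x) x 46 x 50 mm high, 4 holes 15 mm square, 40 deep, in a row at x = -68, -45, 45, 68. Bar: grey, 60 (x) x 14 (y) x 18 mm tall, on two thin posts at x = +-24; this point is 144 mm above the underside, over the centre of mass. z up. 0.25 to 0.5 kg with tubes; held off the bar's middle it may tip.
- carrier_b_grip (a point): centre of the grip bar of one of 3 identical white tube carriers: block 170 (its x) x 46 x 50 mm high, 4 holes 15 mm square, 40 deep, in a row at x = -68, -45, 45, 68. Bar: grey, 60 (x) x 14 (y) x 18 mm tall, on two thin posts at x = +-24; this point is 144 mm above the underside, over the centre of mass. z up. 0.25 to 0.5 kg with tubes; held off the bar's middle it may tip.
- carrier_c_grip (a point): centre of the grip bar of one of 3 identical white tube carriers: block 170 (its x) x 46 x 50 mm high, 4 holes 15 mm square, 40 deep, in a row at x = -68, -45, 45, 68. Bar: grey, 60 (x) x 14 (y) x 18 mm tall, on two thin posts at x = +-24; this point is 144 mm above the underside, over the centre of mass. z up. 0.25 to 0.5 kg with tubes; held off the bar's middle it may tip.
- tall_tube_mid (a point): centre of the only tall tube: glass, 13 mm diameter, 105 mm tall including its 16 mm wide, 20 mm high red cap; standing in a hole of one of the carriers (any of them), cap top about 115 mm above the bench, 40 mm higher than the other caps. z up along the tube.
- short_tube_1_mid (a point): centre of a short tube: the same 13 mm tube and red cap but 65 mm tall, standing in a hole of one of the carriers, cap top about 75 mm above the bench. z up along the tube.
- short_tube_2_mid (a point): centre of a short tube: the same 13 mm tube and red cap but 65 mm tall, standing in a hole of one of the carriers, cap top about 75 mm above the bench. z up along the tube.
- short_tube_3_mid (a point): centre of a short tube: the same 13 mm tube and red cap but 65 mm tall, standing in a hole of one of the carriers, cap top about 75 mm above the bench. z up along the tube.
- short_tube_4_mid (a point): centre of a short tube: the same 13 mm tube and red cap but 65 mm tall, standing in a hole of one of the carriers, cap top about 75 mm above the bench. z up along the tube.
- short_tube_5_mid (a point): centre of a short tube: the same 13 mm tube and red cap but 65 mm tall, standing in a hole of one of the carriers, cap top about 75 mm above the bench. z up along the tube.
- specimen_jar_1: bystander: a specimen jar with a white lid, 48 mm diameter, 60 mm high, standing between the carriers; origin under its centre
- specimen_jar_2: bystander: another such jar, 48 mm diameter, 60 mm high; origin under its centre
- reagent_bottle: bystander: an amber bottle, 66 mm diameter, 150 mm high, at the far side of the bench; origin under its centre
- timer: bystander: a flat white bench timer, 55 x 75 x 22 mm, near the robot; origin under its centre
- tape_roll: bystander: a roll of paper tape lying flat, 84 mm diameter, 19 mm high, at the far side; origin under its centre
Mind the look-alikes: they are no part of the job. Leave any orange or pink look-alike of the part that bears carrier_a_grip alone. What is shaped like the part that bears carrier_b_grip but orange is not meant.

How it is judged (in metres and radians):
At the end, for the whole second after the job is handed in: The tall tube's carrier is held by the fingers alone, underside over 80 mm above the bench, within 5 degrees of level, slower than 20 mm/s and 0.15 rad/s; all tubes stand in carriers; the other carriers stand on the bench; they and the bystanders are within 30 mm of their starts ((((x of tall_tube_mid in the frame of carrier_a_grip between -0.085 and 0.085 m and y of tall_tube_mid in the frame of carrier_a_grip between -0.012 and 0.012 m and z of tall_tube_mid in the frame of carrier_a_grip between -0.096 and -0.066 m) and height (world z) of carrier_a_grip above 0.224 m and angle between carrier_a_grip's own z axis and vertical below 0.09 rad and linear speed of carrier_a below 0.02 m/s and angular speed of carrier_a below 0.15 rad/s and contact force between carrier_a and the fingers above 1 N and height (world z) of each of carrier_b_grip, carrier_c_grip below 0.152 m and angle between each of carrier_b_grip, carrier_c_grip's own z axis and vertical below 0.06 rad and contact force between carrier_a and carrier_b below 0.3 N and contact force between carrier_a and carrier_c below 0.3 N and contact force between carrier_a and specimen_jar_1 below 0.3 N and contact force between carrier_a and specimen_jar_2 below 0.3 N and contact force between carrier_a and reagent_bottle below 0.3 N and contact force between carrier_a and timer below 0.3 N and contact force between carrier_a and tape_roll below 0.3 N) or ((x of tall_tube_mid in the frame of carrier_b_grip between -0.085 and 0.085 m and y of tall_tube_mid in the frame of carrier_b_grip between -0.012 and 0.012 m and z of tall_tube_mid in the frame of carrier_b_grip between -0.096 and -0.066 m) and height (world z) of carrier_b_grip above 0.224 m and angle between carrier_b_grip's own z axis and vertical below 0.09 rad and linear speed of carrier_b below 0.02 m/s and angular speed of carrier_b below 0.15 rad/s and contact force between carrier_b and the fingers above 1 N and height (world z) of each of carrier_a_grip, carrier_c_grip below 0.152 m and angle between each of carrier_a_grip, carrier_c_grip's own z axis and vertical below 0.06 rad and contact force between carrier_b and carrier_a below 0.3 N and contact force between carrier_b and carrier_c below 0.3 N and contact force between carrier_b and specimen_jar_1 below 0.3 N and contact force between carrier_b and specimen_jar_2 below 0.3 N and contact force between carrier_b and reagent_bottle below 0.3 N and contact force between carrier_b and timer below 0.3 N and contact force between carrier_b and tape_roll below 0.3 N) or ((x of tall_tube_mid in the frame of carrier_c_grip between -0.085 and 0.085 m and y of tall_tube_mid in the frame of carrier_c_grip between -0.012 and 0.012 m and z of tall_tube_mid in the frame of carrier_c_grip between -0.096 and -0.066 m) and height (world z) of carrier_c_grip above 0.224 m and angle between carrier_c_grip's own z axis and vertical below 0.09 rad and linear speed of carrier_c below 0.02 m/s and angular speed of carrier_c below 0.15 rad/s and contact force between carrier_c and the fingers above 1 N and height (world z) of each of carrier_a_grip, carrier_b_grip below 0.152 m and angle between each of carrier_a_grip, carrier_b_grip's own z axis and vertical below 0.06 rad and contact force between carrier_c and carrier_a below 0.3 N and contact force between carrier_c and carrier_b below 0.3 N and contact force between carrier_c and specimen_jar_1 below 0.3 N and contact force between carrier_c and specimen_jar_2 below 0.3 N and contact force between carrier_c and reagent_bottle below 0.3 N and contact force between carrier_c and timer below 0.3 N and contact force between carrier_c and tape_roll below 0.3 N)) and ((x of tall_tube_mid in the frame of carrier_a_grip between -0.085 and 0.085 m and y of tall_tube_mid in the frame of carrier_a_grip between -0.012 and 0.012 m and z of tall_tube_mid in the frame of carrier_a_grip between -0.096 and -0.066 m) or (x of tall_tube_mid in the frame of carrier_b_grip between -0.085 and 0.085 m and y of tall_tube_mid in the frame of carrier_b_grip between -0.012 and 0.012 m and z of tall_tube_mid in the frame of carrier_b_grip between -0.096 and -0.066 m) or (x of tall_tube_mid in the frame of carrier_c_grip between -0.085 and 0.085 m and y of tall_tube_mid in the frame of carrier_c_grip between -0.012 and 0.012 m and z of tall_tube_mid in the frame of carrier_c_grip between -0.096 and -0.066 m)) and ((x of short_tube_1_mid in the frame of carrier_a_grip between -0.085 and 0.085 m and y of short_tube_1_mid in the frame of carrier_a_grip between -0.012 and 0.012 m and z of short_tube_1_mid in the frame of carrier_a_grip between -0.1135 and -0.0835 m) or (x of short_tube_1_mid in the frame of carrier_b_grip between -0.085 and 0.085 m and y of short_tube_1_mid in the frame of carrier_b_grip between -0.012 and 0.012 m and z of short_tube_1_mid in the frame of carrier_b_grip between -0.1135 and -0.0835 m) or (x of short_tube_1_mid in the frame of carrier_c_grip between -0.085 and 0.085 m and y of short_tube_1_mid in the frame of carrier_c_grip between -0.012 and 0.012 m and z of short_tube_1_mid in the frame of carrier_c_grip between -0.1135 and -0.0835 m)) and ((x of short_tube_2_mid in the frame of carrier_a_grip between -0.085 and 0.085 m and y of short_tube_2_mid in the frame of carrier_a_grip between -0.012 and 0.012 m and z of short_tube_2_mid in the frame of carrier_a_grip between -0.1135 and -0.0835 m) or (x of short_tube_2_mid in the frame of carrier_b_grip between -0.085 and 0.085 m and y of short_tube_2_mid in the frame of carrier_b_grip between -0.012 and 0.012 m and z of short_tube_2_mid in the frame of carrier_b_grip between -0.1135 and -0.0835 m) or (x of short_tube_2_mid in the frame of carrier_c_grip between -0.085 and 0.085 m and y of short_tube_2_mid in the frame of carrier_c_grip between -0.012 and 0.012 m and z of short_tube_2_mid in the frame of carrier_c_grip between -0.1135 and -0.0835 m)) and ((x of short_tube_3_mid in the frame of carrier_a_grip between -0.085 and 0.085 m and y of short_tube_3_mid in the frame of carrier_a_grip between -0.012 and 0.012 m and z of short_tube_3_mid in the frame of carrier_a_grip between -0.1135 and -0.0835 m) or (x of short_tube_3_mid in the frame of carrier_b_grip between -0.085 and 0.085 m and y of short_tube_3_mid in the frame of carrier_b_grip between -0.012 and 0.012 m and z of short_tube_3_mid in the frame of carrier_b_grip between -0.1135 and -0.0835 m) or (x of short_tube_3_mid in the frame of carrier_c_grip between -0.085 and 0.085 m and y of short_tube_3_mid in the frame of carrier_c_grip between -0.012 and 0.012 m and z of short_tube_3_mid in the frame of carrier_c_grip between -0.1135 and -0.0835 m)) and ((x of short_tube_4_mid in the frame of carrier_a_grip between -0.085 and 0.085 m and y of short_tube_4_mid in the frame of carrier_a_grip between -0.012 and 0.012 m and z of short_tube_4_mid in the frame of carrier_a_grip between -0.1135 and -0.0835 m) or (x of short_tube_4_mid in the frame of carrier_b_grip between -0.085 and 0.085 m and y of short_tube_4_mid in the frame of carrier_b_grip between -0.012 and 0.012 m and z of short_tube_4_mid in the frame of carrier_b_grip between -0.1135 and -0.0835 m) or (x of short_tube_4_mid in the frame of carrier_c_grip between -0.085 and 0.085 m and y of short_tube_4_mid in the frame of carrier_c_grip between -0.012 and 0.012 m and z of short_tube_4_mid in the frame of carrier_c_grip between -0.1135 and -0.0835 m)) and ((x of short_tube_5_mid in the frame of carrier_a_grip between -0.085 and 0.085 m and y of short_tube_5_mid in the frame of carrier_a_grip between -0.012 and 0.012 m and z of short_tube_5_mid in the frame of carrier_a_grip between -0.1135 and -0.0835 m) or (x of short_tube_5_mid in the frame of carrier_b_grip between -0.085 and 0.085 m and y of short_tube_5_mid in the frame of carrier_b_grip between -0.012 and 0.012 m and z of short_tube_5_mid in the frame of carrier_b_grip between -0.1135 and -0.0835 m) or (x of short_tube_5_mid in the frame of carrier_c_grip between -0.085 and 0.085 m and y of short_tube_5_mid in the frame of carrier_c_grip between -0.012 and 0.012 m and z of short_tube_5_mid in the frame of carrier_c_grip between -0.1135 and -0.0835 m)) and distance of each of specimen_jar_1, specimen_jar_2, reagent_bottle, timer, tape_roll from where it was at the start of the episode below 0.03 m); the arm keeps its last pose, push and grip.
It fails at once if a tube is taken out of the carriers or falls out (not ((x of tall_tube_mid in the frame of carrier_a_grip between -0.085 and 0.085 m and y of tall_tube_mid in the frame of carrier_a_grip between -0.012 and 0.012 m and z of tall_tube_mid in the frame of carrier_a_grip between -0.096 and -0.066 m) or (x of tall_tube_mid in the frame of carrier_b_grip between -0.085 and 0.085 m and y of tall_tube_mid in the frame of carrier_b_grip between -0.012 and 0.012 m and z of tall_tube_mid in the frame of carrier_b_grip between -0.096 and -0.066 m) or (x of tall_tube_mid in the frame of carrier_c_grip between -0.085 and 0.085 m and y of tall_tube_mid in the frame of carrier_c_grip between -0.012 and 0.012 m and z of tall_tube_mid in the frame of carrier_c_grip between -0.096 and -0.066 m)) or not ((x of short_tube_1_mid in the frame of carrier_a_grip between -0.085 and 0.085 m and y of short_tube_1_mid in the frame of carrier_a_grip between -0.012 and 0.012 m and z of short_tube_1_mid in the frame of carrier_a_grip between -0.1135 and -0.0835 m) or (x of short_tube_1_mid in the frame of carrier_b_grip between -0.085 and 0.085 m and y of short_tube_1_mid in the frame of carrier_b_grip between -0.012 and 0.012 m and z of short_tube_1_mid in the frame of carrier_b_grip between -0.1135 and -0.0835 m) or (x of short_tube_1_mid in the frame of carrier_c_grip between -0.085 and 0.085 m and y of short_tube_1_mid in the frame of carrier_c_grip between -0.012 and 0.012 m and z of short_tube_1_mid in the frame of carrier_c_grip between -0.1135 and -0.0835 m)) or not ((x of short_tube_2_mid in the frame of carrier_a_grip between -0.085 and 0.085 m and y of short_tube_2_mid in the frame of carrier_a_grip between -0.012 and 0.012 m and z of short_tube_2_mid in the frame of carrier_a_grip between -0.1135 and -0.0835 m) or (x of short_tube_2_mid in the frame of carrier_b_grip between -0.085 and 0.085 m and y of short_tube_2_mid in the frame of carrier_b_grip between -0.012 and 0.012 m and z of short_tube_2_mid in the frame of carrier_b_grip between -0.1135 and -0.0835 m) or (x of short_tube_2_mid in the frame of carrier_c_grip between -0.085 and 0.085 m and y of short_tube_2_mid in the frame of carrier_c_grip between -0.012 and 0.012 m and z of short_tube_2_mid in the frame of carrier_c_grip between -0.1135 and -0.0835 m)) or not ((x of short_tube_3_mid in the frame of carrier_a_grip between -0.085 and 0.085 m and y of short_tube_3_mid in the frame of carrier_a_grip between -0.012 and 0.012 m and z of short_tube_3_mid in the frame of carrier_a_grip between -0.1135 and -0.0835 m) or (x of short_tube_3_mid in the frame of carrier_b_grip between -0.085 and 0.085 m and y of short_tube_3_mid in the frame of carrier_b_grip between -0.012 and 0.012 m and z of short_tube_3_mid in the frame of carrier_b_grip between -0.1135 and -0.0835 m) or (x of short_tube_3_mid in the frame of carrier_c_grip between -0.085 and 0.085 m and y of short_tube_3_mid in the frame of carrier_c_grip between -0.012 and 0.012 m and z of short_tube_3_mid in the frame of carrier_c_grip between -0.1135 and -0.0835 m)) or not ((x of short_tube_4_mid in the frame of carrier_a_grip between -0.085 and 0.085 m and y of short_tube_4_mid in the frame of carrier_a_grip between -0.012 and 0.012 m and z of short_tube_4_mid in the frame of carrier_a_grip between -0.1135 and -0.0835 m) or (x of short_tube_4_mid in the frame of carrier_b_grip between -0.085 and 0.085 m and y of short_tube_4_mid in the frame of carrier_b_grip between -0.012 and 0.012 m and z of short_tube_4_mid in the frame of carrier_b_grip between -0.1135 and -0.0835 m) or (x of short_tube_4_mid in the frame of carrier_c_grip between -0.085 and 0.085 m and y of short_tube_4_mid in the frame of carrier_c_grip between -0.012 and 0.012 m and z of short_tube_4_mid in the frame of carrier_c_grip between -0.1135 and -0.0835 m)) or not ((x of short_tube_5_mid in the frame of carrier_a_grip between -0.085 and 0.085 m and y of short_tube_5_mid in the frame of carrier_a_grip between -0.012 and 0.012 m and z of short_tube_5_mid in the frame of carrier_a_grip between -0.1135 and -0.0835 m) or (x of short_tube_5_mid in the frame of carrier_b_grip between -0.085 and 0.085 m and y of short_tube_5_mid in the frame of carrier_b_grip between -0.012 and 0.012 m and z of short_tube_5_mid in the frame of carrier_b_grip between -0.1135 and -0.0835 m) or (x of short_tube_5_mid in the frame of carrier_c_grip between -0.085 and 0.085 m and y of short_tube_5_mid in the frame of carrier_c_grip between -0.012 and 0.012 m and z of short_tube_5_mid in the frame of carrier_c_grip between -0.1135 and -0.0835 m))).
It fails at once if a carrier is tipped by more than about 17 degrees (angle between any of carrier_a_grip, carrier_b_grip, carrier_c_grip's own z axis and vertical above 0.3 rad).
It fails at once if a carrier without the tall tube is moved by more than 3 cm ((not (x of tall_tube_mid in the frame of carrier_a_grip between -0.085 and 0.085 m and y of tall_tube_mid in the frame of carrier_a_grip between -0.012 and 0.012 m and z of tall_tube_mid in the frame of carrier_a_grip between -0.096 and -0.066 m) and distance of carrier_a_grip from where it was at the start of the episode above 0.03 m) or (not (x of tall_tube_mid in the frame of carrier_b_grip between -0.085 and 0.085 m and y of tall_tube_mid in the frame of carrier_b_grip between -0.012 and 0.012 m and z of tall_tube_mid in the frame of carrier_b_grip between -0.096 and -0.066 m) and distance of carrier_b_grip from where it was at the start of the episode above 0.03 m) or (not (x of tall_tube_mid in the frame of carrier_c_grip between -0.085 and 0.085 m and y of tall_tube_mid in the frame of carrier_c_grip between -0.012 and 0.012 m and z of tall_tube_mid in the frame of carrier_c_grip between -0.096 and -0.066 m) and distance of carrier_c_grip from where it was at the start of the episode above 0.03 m)).
It fails at once if another thing on the bench is moved by more than 3 cm (not (distance of specimen_jar_1 from where it was at the start of the episode below 0.03 m) or not (distance of specimen_jar_2 from where it was at the start of the episode below 0.03 m) or not (distance of reagent_bottle from where it was at the start of the episode below 0.03 m) or not (distance of timer from where it was at the start of the episode below 0.03 m) or not (distance of tape_roll from where it was at the start of the episode below 0.03 m)).
It also fails if it takes over 32 s, if anything falls off the work surface, if the arm or the gripper's body presses on something with over 40 N, if the wrist force passes 120 N, or if a joint passes its speed limit or range.

## Working session

There is one attempt and no reset: what is moved stays moved. The work goes in short steps, Python scripts to look and compute and a tool call to move; the robot and the scene stay as the last step left them, time stands still between calls to the robot, and variables do not carry over. Pictures are saved under pics/ and viewed, on a budget of 10 in all, crops included, one or two more only if the job needs it, and the job is handed in when it is done.

Besides the shell and the picture viewer there is one more tool, called as name(argument=value, ...) on one line, values as JSON. arm_command: Moves the arm, as the interface text tells. Its arguments: {"type":"object","properties":{"steps":{"type":"array"},"grip_force":{"type":"number"}},"required":["steps"]}

```bash
mkdir -p pics; python3 - <<'E'
from rig import *
import cv2,numpy as np
for n in("scene","top"):
    p=capture(n); cv2.imwrite(f"pics/{n}0.png",p["frame"])
    for t in("carrier_a_grip","tall_tube_mid","short_tube_1_mid"):
        for d in search_frame(p,t): print(n,t,np.round(d["point"]),round(d["score"],2))
    print(p["fov_y"],p["cx"],p["cy"],np.round(p["extrinsics"],3).tolist())
s=sense();print(s["eef_pos"],s["ee_rot"],s["grip_width"],s["time_s"])
E
```

```text
scene carrier_a_grip [356. 434.  50.] 0.88
scene carrier_a_grip [564. 464.  50.] 0.84
scene carrier_a_grip [511. 289.  52.] 0.69
scene tall_tube_mid [548. 278.  88.] 0.78
scene short_tube_1_mid [531.  50.  66.] 0.61
56.24214004697398 312.8324675610824 242.11649499648914 [[-0.819, 0.574, 0.015, 388.678], [0.286, 0.43, -0.856, -65.855], [-0.498, -0.697, -0.516, 1226.433], [0.0, 0.0, 0.0, 1.0]]
top carrier_a_grip [553. 446.  50.] 0.68
top carrier_a_grip [491. 274.  48.] 0.6
top carrier_a_grip [329. 409.  50.] 0.59
top tall_tube_mid [537. 269. 108.] 0.4
45.48745130210978 320.45261543179504 239.5033503020836 [[-0.031, -1.0, -0.002, 79.552], [-0.979, 0.031, -0.202, 532.921], [0.202, -0.005, -0.979, 1181.07], [0.0, 0.0, 0.0, 1.0]]
[ 195.59162152 -487.17216188  231.20734181] [-9.44279498e-05  9.81836262e-01  1.89730190e-01 -5.03831789e-07] 0.9993514648642554 0.4
```

View pics/scene0.png

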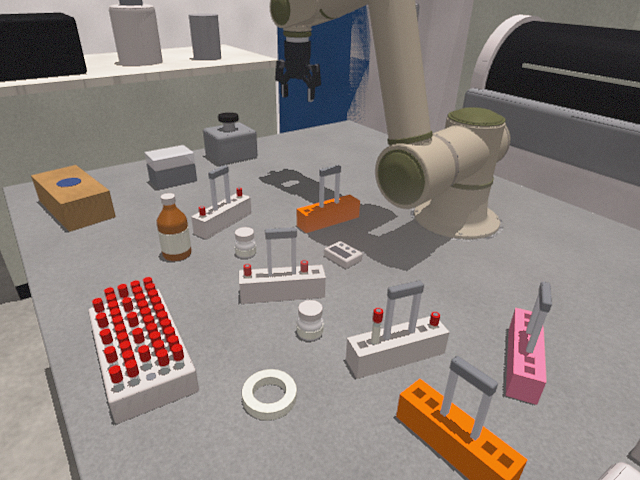

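View pics/top0.png

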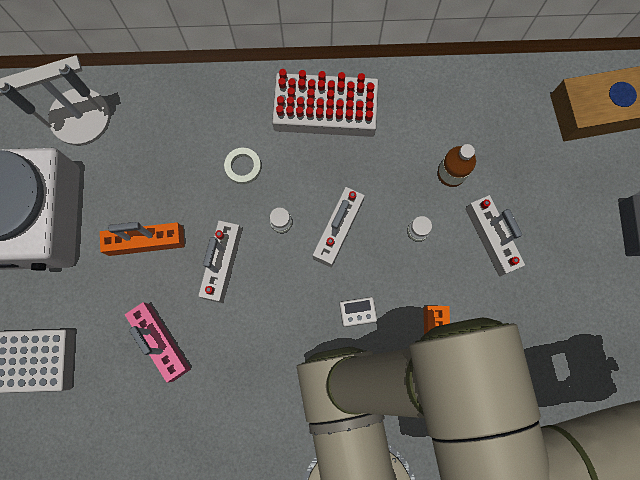

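The scene view shows the tall tube at about (377,325), in the white carrier whose bar is at (405,291). In the top view that carrier is at about (220,260), with its bar at (211,250). Next I fit the carrier model to the traced masks in both views.

```bash
cat >h.py <<'E'
from rig import *
import cv2,numpy as np
from scipy.optimize import minimize
def proj(p,P):
    E=p["extrinsics"];c=np.asarray(P)@E[:3,:3].T+E[:3,3];f=240/np.tan(np.radians(p["fov_y"]/2))
    return c[:,:2]/c[:,2:]*f+[p["cx"],p["cy"]]
def box(cx,hx,hy,z0,z1): return np.array([[cx+a*hx,b*hy,z] for a in(-1,1) for b in(-1,1) for z in(z0,z1)])
parts=[box(0,85,23,0,50),box(0,30,7,135,153),box(-24,4,4,50,136),box(24,4,4,50,136)]
def place(B,q):
    c,s=np.cos(q[2]),np.sin(q[2]);return np.c_[B[:,:2]@np.array([[c,s],[-s,c]])+q[:2],B[:,2]+(q[3] if len(q)>3 else 0)]
def sil(p,q):
    m=np.zeros((480,640),np.uint8)
    for B in parts: cv2.fillConvexPoly(m,np.round(cv2.convexHull(proj(p,place(B,q)).astype(np.float32))*16).astype(np.int32),255,cv2.LINE_AA,4)
    return m/255.
def fit(ps,ms,q0):
    def cost(q): return sum(1-np.minimum(sil(p,q),m).sum()/np.maximum(sil(p,q),m).sum() for p,m in zip(ps,ms))
    S=[q0]+[np.array(q0)+d for d in np.diag([12,12,.2]+[12]*(len(q0)-3))]
    r=minimize(cost,q0,method="Nelder-Mead",options=dict(initial_simplex=S,xatol=.02,fatol=1e-4,maxiter=400));return r.x,r.fun
def nearest(p,P):
    best=max((d for d in trace(p,"carrier_a_grip")),key=lambda d:cv2.GaussianBlur(d["mask"].astype(float),(61,61),0)[tuple(np.clip(np.round(proj(p,[P])[0][::-1]).astype(int),0,479))])
    return best["mask"].astype(float)
def overlay(p,q,r=70):
    im=p["frame"].copy()
    for B in parts: cv2.polylines(im,[np.round(cv2.convexHull(proj(p,place(B,q)).astype(np.float32))).astype(int)],1,(0,255,0),1)
    u,v=proj(p,[[q[0],q[1],80+(q[3] if len(q)>3 else 0)]])[0].astype(int);u=np.clip(u,r,640-r);v=np.clip(v,r,480-r)
    return cv2.resize(np.hstack([a[v-r:v+r,u-r:u+r] for a in(p["frame"],im)]),None,fx=2.8,fy=2.8)
E
python3 - <<'E'
from h import *
P=[564,464,50]
ps=[capture(n) for n in("scene","top")];ms=[nearest(p,P) for p in ps]
print([m.sum() for m in ms])
for y in(-.2,-1.5,-2,.3): print(fit(ps,ms,[560,455,y]))
for i in(0,1): print(fit(ps[i:i+1],ms[i:i+1],[560,455,-.2 if 0 else 1.3]))
for p,m in zip(ps,ms): print([(d["point"].tolist() if hasattr(d["point"],"tolist") else d["point"]) for d in search_frame(p,"tall_tube_mid")], np.argwhere(m).mean(0)[::-1])
E
```

```text
[np.float64(7681.0), np.float64(2311.0)]
(array([555.11571607, 456.08755148,  -1.49519529]), np.float64(0.11979587485730814))
(array([554.93890401, 456.0274257 ,  -1.49745733]), np.float64(0.11942956918648184))
(array([555.01088969, 456.09894668,  -1.49700788]), np.float64(0.11944365074773033))
(array([555.07408518, 456.16746062,   1.64345852]), np.float64(0.11903711043382692))
(array([555.30067286, 456.00393657,   1.64098201]), np.float64(0.052545666273327685))
(array([554.63851643, 457.2834261 ,   1.65081419]), np.float64(0.06235463931368179))
[] [459.431975   426.22523109]
[] [140.00951969 238.07399394]
```

That fit is the orange look-alike (scene centroid (459,426)). The white carrier is the detection at about (505,282), which matches tall tube detection at (548,278).

```bash
python3 - <<'E'
from h import *
P=[505,282,60]
ps=[capture(n) for n in("scene","top")];ms=[nearest(p,P) for p in ps]
print([(m.sum(),np.argwhere(m).mean(0)[::-1]) for m in ms])
rs=[fit(ps,ms,[505,282,y]) for y in(-.3,.2,1.3)];print(rs)
q=min(rs,key=lambda r:r[1])[0]
for i in(0,1): print(fit(ps[i:i+1],ms[i:i+1],q))
cv2.imwrite("pics/ov.png",np.vstack([overlay(p,q,50) for p in ps]))
E
```

```text
[(np.float64(4590.0), array([396.35511983, 338.66383442])), (np.float64(2106.0), array([219.80911681, 261.44301994]))]
[(array([ 4.98404139e+02,  2.82919640e+02, -2.41805440e-01]), np.float64(0.23736508975162385)), (array([ 4.98434262e+02,  2.82592955e+02, -2.44736650e-01]), np.float64(0.23701625031854134)), (array([498.36363353, 282.78298001,   2.89614668]), np.float64(0.23678550706951296))]
(array([498.63877795, 282.62613999,   2.90648299]), np.float64(0.12922048370722528))
(array([498.1323464 , 282.88622099,   2.88993167]), np.float64(0.10517967372505665))
```

View pics/ov.png

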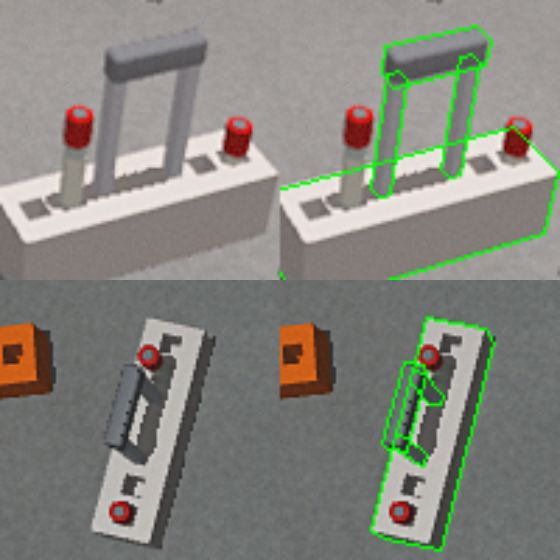

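Both views agree to within 1 mm: grip at (498.4, 282.8), yaw −14°. The overlay matches, and the tall tube is in this white carrier. The jaws need a −36° twist. I'm moving now at z 231, above everything on the path.

arm_command(steps=[0.36, 0.9, 0, -0.42, 100, 0.36, 0.9, 0, -0.42, 100, 0.36, 0.9, 0, -0.42, 100, 0.36, 0.9, 0, -0.42, 100, 0.36, 0.9, 0, -0.42, 100], grip_force=60)

```text
time_s: 1.52
eef_pos: [285.9, -260.8, 231.4]
ee_rot: [0.0, 0.995, 0.098, 0.0]
force: [0.8, -0.0, 0.0]
grip_width: 1.001
```

arm_command(steps=[0.36, 0.9, 0, -0.42, 100, 0.36, 0.9, 0, -0.42, 100, 0.36, 0.9, 0, -0.42, 100, 0.36, 0.9, 0, -0.42, 100, 0.36, 0.9, 0, -0.42, 100])

```text
time_s: 2.15
eef_pos: [376.0, -35.7, 231.5]
ee_rot: [0.0, 1.0, 0.007, 0.0]
force: [0.6, -0.0, 0.5]
grip_width: 1.001
```

arm_command(steps=[0.36, 0.9, 0, -0.42, 100, 0.36, 0.9, 0, -0.42, 100, 0.36, 0.9, 0, -0.42, 100, 0.36, 0.9, 0, -0.42, 100, 0, 0, 0, 0, 100])

```text
time_s: 2.78
eef_pos: [447.8, 145.0, 231.0]
ee_rot: [-0.0, 0.998, -0.064, -0.0]
force: [-0.6, 0.3, -0.2]
grip_width: 1.002
```

arm_command(steps=[0.34, 0.92, 0, -0.45, 100, 0.34, 0.92, 0, -0.44, 100, 0.33, 0.92, 0, -0.44, 100, 0, 0, 0, 0, 100, 0, 0, 0, 0, 100])

```text
time_s: 3.4
eef_pos: [498.0, 279.7, 231.2]
ee_rot: [0.0, 0.992, -0.123, -0.0]
force: [0.1, -0.1, -0.6]
grip_width: 1.003
```

```bash
python3 - <<'E'
from h import *
s=sense();print(s["eef_pos"],s["ee_rot"],s["joints"])
p=capture("scene");q=np.array([498.4,282.8,-.244]);cv2.imwrite("pics/hover.png",overlay(p,q,90))
E
```

```text
[497.97972845 279.72642357 231.24499949] [ 2.81169013e-04  9.92348787e-01 -1.23465701e-01 -1.65118317e-04] [ 3.06916510e-01  4.15714443e-01  1.35267180e+00 -3.80469788e-04
  1.37374128e+00  2.12535055e+00]
```

View pics/hover.png

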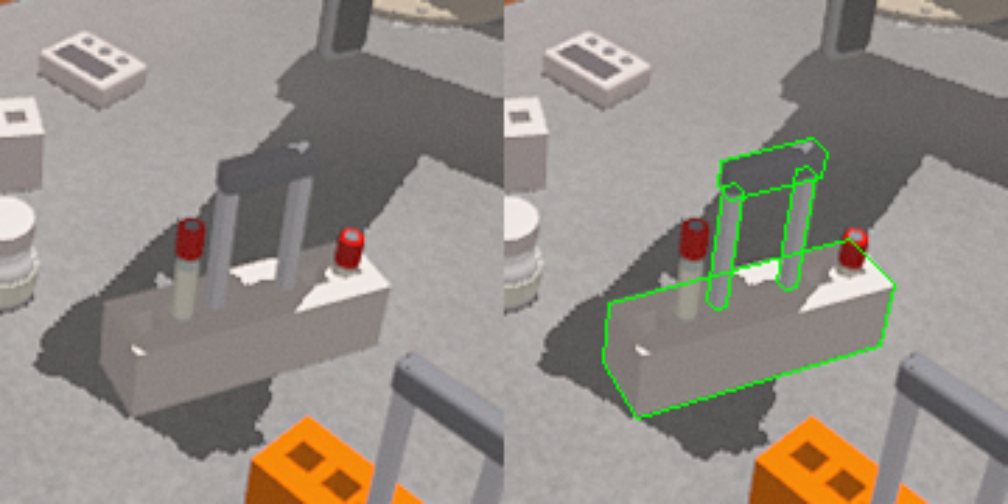

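The carrier still matches the fit, and a finger shows at the top (345,25 in the crop) with nothing touched. I'm correcting y by 3 mm, descending 106 mm and closing.

arm_command(steps=[0, 0.06, -0.5, 0, 100, 0, 0, -0.6, 0, 100, 0, 0, -0.6, 0, 100, 0, 0, -0.42, 0, 100, 0, 0, 0, 0, 100])

```text
time_s: 4.08
eef_pos: [497.5, 282.5, 124.6]
ee_rot: [0.001, 0.992, -0.124, -0.001]
force: [-0.1, 0.6, 0.6]
grip_width: 1.0
```

arm_command(steps=[0, 0, 0, 0, 50, 0, 0, 0, 0, 35, 0, 0, 0, 0, 25, 0, 0, 0, 0, 0, 0, 0, 0, 0, 0])

```text
time_s: 4.7
eef_pos: [498.3, 283.8, 125.7]
ee_rot: [-0.0, 0.992, -0.123, 0.0]
force: [-0.7, -0.9, 3.5]
grip_width: 0.152
```

arm_command(steps=[0, 0, 0, 0, 0, 0, 0, 0, 0, 0, 0, 0, 0, 0, 0, 0, 0, 0, 0, 0, 0, 0, 0, 0, 0])

```text
time_s: 5.32
eef_pos: [498.3, 283.8, 125.7]
ee_rot: [-0.0, 0.992, -0.123, 0.0]
force: [-0.3, -1.3, 4.4]
grip_width: 0.151
```

```bash
python3 - <<'E'
from h import *
s=sense();print({k:np.round(s[k],3) for k in("eef_pos","ee_rot","force","wrist_torque","grip_width")})
p=capture("scene");q=np.array([498.4,282.8,-.244]);cv2.imwrite("pics/grip.png",overlay(p,q,90))
E
```

```text
{'eef_pos': array([498.281, 283.779, 125.714]), 'ee_rot': array([-0.   ,  0.992, -0.123,  0.   ]), 'force': array([-0.279, -1.258,  4.399]), 'wrist_torque': array([-0.321,  0.13 ,  0.109]), 'grip_width': np.float64(0.151)}
```

View pics/grip.png

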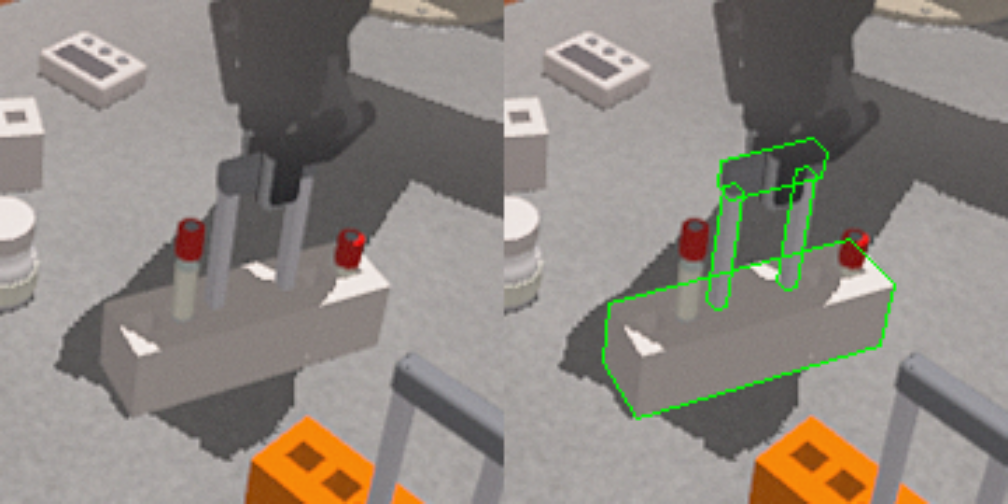

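The opening of 12.8 mm fits the bar, the pads are near its middle and nothing has shifted. I'm raising the grip force and doing a small test lift.

arm_command(steps=[0, 0, 0, 0, 0, 0, 0, 0, 0, 0, 0, 0, 0.15, 0, 0, 0, 0, 0.15, 0, 0, 0, 0, 0, 0, 0], grip_force=110)

```text
time_s: 6.0
eef_pos: [498.2, 283.9, 140.7]
ee_rot: [-0.0, 0.992, -0.123, 0.0]
force: [-0.1, -0.2, -3.7]
grip_width: 0.139
```

```bash
python3 - <<'E'
from h import *
s=sense();print({k:np.round(s[k],3) for k in("eef_pos","ee_rot","force","wrist_torque","grip_width")})
p=capture("scene");q=np.array([498.4,282.8,-.244,15]);cv2.imwrite("pics/lift1.png",overlay(p,q,90))
E
```

```text
{'eef_pos': array([498.249, 283.891, 140.729]), 'ee_rot': array([-0.   ,  0.992, -0.123,  0.   ]), 'force': array([-0.147, -0.203, -3.702]), 'wrist_torque': array([ 0.004, -0.001, -0.034]), 'grip_width': np.float64(0.139)}
```

View pics/lift1.png

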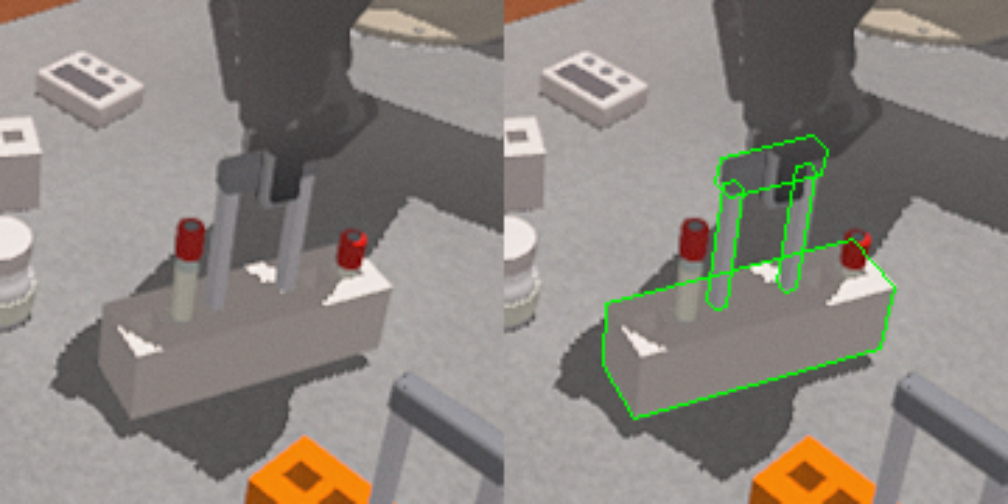

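The carrier is 15 mm up and lies on the level model outline. The weight reads 3.7 N with nearly no moment, so the hold is good. I'm lifting another 95 mm.

arm_command(steps=[0, 0, 0.15, 0, 0, 0, 0, 0.25, 0, 0, 0, 0, 0.3, 0, 0, 0, 0, 0.3, 0, 0, 0, 0, 0.3, 0, 0])

```text
time_s: 6.68
eef_pos: [498.1, 283.8, 206.6]
ee_rot: [-0.0, 0.992, -0.123, 0.0]
force: [-0.3, 0.3, -4.1]
grip_width: 0.145
```

arm_command(steps=[0, 0, 0.3, 0, 0, 0, 0, 0.2, 0, 0, 0, 0, 0.1, 0, 0, 0, 0, 0, 0, 0, 0, 0, 0, 0, 0])

```text
time_s: 7.3
eef_pos: [497.9, 283.7, 234.7]
ee_rot: [0.0, 0.992, -0.123, -0.001]
force: [-0.2, -0.1, -4.1]
grip_width: 0.144
```

arm_command(steps=[0, 0, 0, 0, 0, 0, 0, 0, 0, 0, 0, 0, 0, 0, 0, 0, 0, 0, 0, 0, 0, 0, 0, 0, 0])

```text
time_s: 7.92
eef_pos: [498.1, 283.8, 235.3]
ee_rot: [-0.0, 0.992, -0.123, 0.0]
force: [-0.0, 0.1, -3.7]
grip_width: 0.142
```

```bash
python3 - <<'E'
from h import *
s=sense();print({k:np.round(s[k],3) for k in("time_s","eef_pos","ee_rot","force","wrist_torque","grip_width","dq")})
dz=s["eef_pos"][2]-125.7
p=capture("scene");q=np.array([498.4,282.8,-.244,dz]);cv2.imwrite("pics/lift2.png",overlay(p,q,90))
cv2.imwrite("pics/top2.png",capture("top")["frame"])
E
```

```text
{'time_s': np.float64(7.925), 'eef_pos': array([498.109, 283.795, 235.296]), 'ee_rot': array([-0.   ,  0.992, -0.123,  0.   ]), 'force': array([-0.016,  0.079, -3.712]), 'wrist_torque': array([0.001, 0.006, 0.05 ]), 'grip_width': np.float64(0.142), 'dq': array([ 0.001,  0.   , -0.001,  0.   ,  0.001,  0.   ])}
```

View pics/lift2.png

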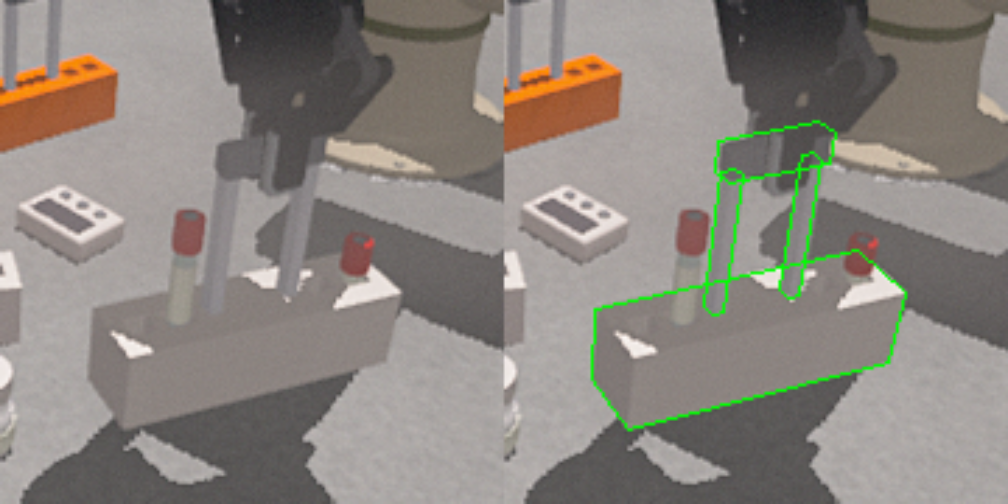

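View pics/top2.png

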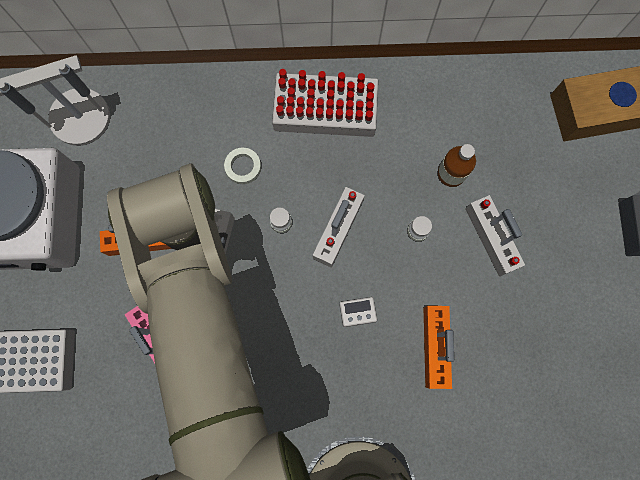

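The carrier is up about 110 mm, level and on the model outline, with both tubes seated. The top view shows the other carriers, jars (280,219) and (420,228), bottle, timer and tape where they were. Handing in.

```bash
python3 -c "
from rig import *
print(finish_job())"
```

```text
the job is handed in; nothing more can be done
None
```

I lifted the tall tube's carrier straight up by its grip bar and handed the job in at about 8 s, with the arm still holding it. `finish_job()` gives no verdict, so what follows is from my own last checks.

- **Finding it:** my first fit landed on an orange look-alike. I caught that before moving the arm and refitted to the white carrier, where the two camera views agreed to within about 1 mm.
- **Height and level:** by arm travel, the underside is about 110 mm above the bench. In the scene view the carrier lies on the level model outline, and the moment at the wrist is near zero.
- **Grip and steadiness:** the fingers are closed on the bar at 110 N with about 3.7 N of load, and the arm is still. In the grip picture the pads looked about 3 mm off the bar's middle, and I saw no tilt from it.
- **Tubes and the rest of the bench:** both tubes in the held carrier are in their holes. In the top view the other two white carriers, jars, bottle, timer and tape roll look to be where they started. I compared these by eye and did not measure them.
- **Not visible:** the arm hid parts of two look-alikes (one orange, one pink) in the last top view. I didn't approach them on the bench.

I viewed 8 pictures.

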